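# Park the toothbrush case in the corner rail

### The job

Take the toothbrush case by the end that sticks out and draw it out from under the glass ledge until all of it is clear, then leave it flat on the counter and let go. Take it again by the grip bar on its lid, lift it over to the corner rail, and push it square and flush into the corner: bar end against the short strip, long side against the long strip. Let go and leave it lying flat, and do not disturb the jars, bottles and tumbler or knock the ledge.

Things in the scene. Friction and masses are not known exactly. Their poses are not given: they have to be found in the camera images.
- case: Closed pink plastic toothbrush case, a rectangular box 190 mm long (its x), 58 mm wide (its y), 40 mm high; 0.15 to 0.3 kg, its centre of gravity about 18 mm from the middle towards the bar (+x) end. Origin: centre of its underside; z up; +x points to the end that starts under the glass ledge (the bar end). It starts flat on the counter with its -x end sticking 82 to 95 mm out from under the ledge.
- bar: Grip bar standing on the case's lid, one piece with the case: 60 mm long along the case's x, 14 mm wide, 30 mm high (from 40 to 70 mm above the case's underside). Origin: centre of the bar's foot, on the lid, 45 mm from the case's middle towards its +x end. At the start it is under the ledge, out of reach from above.
- case_corner (a point): Bottom corner of the case at its +x end and its -y side (95, -29, 0 mm in the case's frame); this corner belongs in the rail's inner corner.
- case_rear (a point): Middle of the bottom edge of the case's +x (bar) end.
- shelf: Fixed glass ledge 150 mm deep (x), 340 mm wide (y), 12 mm thick, its underside 90 mm and top 102 mm above the counter, on two steel brackets 140 mm either side of the middle and a tiled upstand behind. Origin: at counter height straight below the middle of its front edge; its +x points under the ledge, away from the robot, so -x is the free side.
- rail: Fixed low corner rail on the counter: two plain steel strips 26 mm high and 8 mm thick at a right angle. Origin: the inner corner, at counter height. The long strip runs 172 mm from there along -x, its inner face at y = 0 (the free side is +y); the short strip runs 70 mm along +y, its inner face at x = 0 (the free side is -x). z up.
- jar: Bystander: cosmetic jar, 48 mm across, 45 mm high, on the counter between ledge and rail. Origin: centre of its underside.
- tumbler: Bystander: pink tumbler, 72 mm across, 90 mm high, behind the rail. Origin: centre of its underside.
- shampoo: Bystander: bottle 60 mm across, 170 mm high, right of the rail. Origin: centre of its underside.
- lotion: Bystander: bottle 44 mm across, 100 mm high, on the glass ledge. Origin: centre of its underside.
- cream: Bystander: jar 64 mm across, 50 mm high, on the glass ledge. Origin: centre of its underside.
Not all that is in view belongs to the job. Leave any red look-alike of the rail alone.

How it is judged:
By the outcome, as a careful person would: the job done as asked, in the order asked, and still so for the second after the job is handed in, with the robot touching nothing.
It also fails if it takes over 56 s, if anything falls off the work surface, if the arm or the gripper's body presses on something with over 40 N, if the wrist force passes 120 N, or if a joint passes its speed limit or range.

### The arm

A 6-joint arm with a two-finger parallel gripper is mounted at the origin on the work surface. World frame = base frame: x ahead of the robot, y to its left, z up, the work surface at z = 0. Lengths are in mm, angles in degrees, forces in N, time in s.
With the tool pointing down it reaches from about 350 to 850 mm from the base axis. Payload 8.1 kg.
Tool frame: the origin (TCP) lies at the centre of the arm's flange, where the gripper is bolted on; the fingertips stand 173 mm ahead of it and the grasp point (between the pads) lies 155 mm ahead of it; z points along the fingers, y is the line along which they close (so a half turn about z gives the same grasp; the last joint's range is limited). The gripper opens to 85 mm and grips with 20 to 120 N. Pads are 22 mm wide; open, the fingers measure 114 mm over their backs; the gripper's body (76 mm by 85 mm) begins 54 mm behind the grasp point. The pads swing forward as they close: fully open they stand 13 mm farther back than shut.
Start: joints at [62.2, 7.471, 85.268, -0, 87.261, -4.893], TCP at [233.521, 552.698, 404.692] pointing down, gripper open.
Joint ranges: [-169.43, 169.43], [-51.17, 129.36], [1.28, 143.12], [-76.62, 256.62], [0, 156.53], [-152.29, 152.29]. Speed limits (degrees/s): [136.94, 136.94, 159.86, 180, 180, 180].

### API

Orientations are given as [roll, pitch, yaw] about the fixed x, y, z axes, in that order (R = Rz(yaw) Ry(pitch) Rx(roll)).
In Python, from bench import * gives the robot as it stands.
- The arm moves only by the shell command python3 -m jog 'ROWS' [FORCE]. ROWS is text: rows parted by semicolons, each of 7 numbers parted by spaces: the shift along the tool's x, y, z scaled (see below), then the turn, a rotation vector about the tool's x, y, z scaled (see below), then the closure, from -1 (fully open) to 1 (shut). In form: tx ty tz wx wy wz hand; .... A call has 1 to 5 rows; each row shifts and turns the commanded pose from where the row before left it, along the tool's axes as they then stand; what a row does not reach is not made up. The controller multiplies each number of a shift by 0.1 m and each number of a turn by 60 degrees. A row lasts 1/8 s, in which the tool goes at most 62.5 mm and 10.7 degrees, less where a joint would pass 70% of its speed; a pose out of reach is approached as far as the arm can. A call with a number of a shift or a turn outside -1 to 1 is refused whole. A call with a gripper value outside its range is refused whole. The fingers move at their own pace and stop on an object; FORCE is the grip in N (left out, the last holds). Time passes only in rows, so rows that do not move let the fingers close. It gives the time, the measured TCP pose, the force, the opening and the grip force at its end, in the units of the state.
- sense(): the state, without advancing time (a new reading comes with each control period).
- snapshot(name): name is "scene" or "side" or "wrist"; returns a dict with "img" (480x640x3 uint8, red, green, blue), "fx", "fy", "cx", "cy" (pixels), "dist" ([k1, k2, p1, p2, k3] as OpenCV has them; the pictures are not rectified), "extrinsics" (4x4, takes a point from camera to world coordinates). Camera axes: x right, y down, z forward; pixel columns grow to the right and rows downward; lengths in mm; the calibration is good to about 2 mm. A picture is of the moment at which its call begins. There is no depth.
- hand_in(): hands the job in; it is judged then, once.
The state is a dict: "time": time; "joint_pos": joint angles; "qd": joint speeds; "joint_efforts": joint torques, N m; "tool_pos": TCP position; "tcp_rot": TCP orientation; "ft_force": force on the tool from outside, world axes, zero at the start; "wrist_torque": the same for the moment, N m; "finger_gap": finger opening in mm; "grip_force": force on a finger pad.
Only numpy, scipy, OpenCV 4.12 (cv2) and the standard library are available. Lean on these libraries where they do the work, as an engineer would, in place of code of your own. Each camera call takes 0.05 s, during which the arm holds its last target. There are 200 camera calls.

## Working session

There is one attempt and no reset: what is moved stays moved. The work goes in short steps, Python scripts to look and compute and a shell command to move; the robot and the scene stay as the last step left them, time stands still between calls to the robot, and variables do not carry over. Pictures are saved under pics/ and viewed, at most 10 in all, crops included, and the job is handed in when it is done.

```bash
mkdir -p pics; ls
cat > h.py <<'E'
from bench import *
import numpy as np, cv2
def save(s,n): cv2.imwrite('pics/'+n+'.png',s['img'][:,:,::-1])
def ray(s,px):
    K=np.array([[s['fx'],0,s['cx']],[0,s['fy'],s['cy']],[0,0,1.]])
    u=cv2.undistortPoints(np.array(px,float).reshape(-1,1,2),K,np.array(s['dist'],float)).reshape(-1,2)
    T=np.array(s['extrinsics']); d=np.c_[u,np.ones(len(u))]@T[:3,:3].T
    return T[:3,3],d
def onz(s,px,z):
    o,d=ray(s,px); z=np.broadcast_to(np.array(z,float),len(d)); return o+d*((z-o[2])/d[:,2])[:,None]
def proj(s,P):
    K=np.array([[s['fx'],0,s['cx']],[0,s['fy'],s['cy']],[0,0,1.]])
    T=np.linalg.inv(np.array(s['extrinsics']))
    return cv2.projectPoints(np.array(P,float).reshape(-1,1,3),cv2.Rodrigues(T[:3,:3])[0],T[:3,3],K,np.array(s['dist'],float))[0].reshape(-1,2)
E
python3 - <<'E'
from h import *
import pickle
D={}
for n in ['scene','side','wrist']:
    s=snapshot(n); save(s,n+'0'); D[n]=s; print(n,np.array(s['extrinsics'])[:3,3])
pickle.dump(D,open('d0.pkl','wb'))
print(sense())
E
```

```text
pics
scene [ 994.44103036  198.35635145 1023.82399677]
side [ 209.53524719 -890.06542334  570.88940028]
wrist [169.16902363 579.2623388  372.55570169]
{'time': 0.15, 'joint_pos': array([ 6.22001901e+01,  7.50725538e+00,  8.53166816e+01, -2.24159744e-03,
        8.72620059e+01, -4.89282882e+00]), 'qd': array([-0.12401403, -0.06104245, -0.19078305,  0.03478389,  0.08861869,
       -0.10872265]), 'joint_efforts': array([ 2.89045975e-04, -5.70057142e+01, -5.01161885e+01, -1.84031001e-04,
        9.52243048e-03, -1.22626926e-05]), 'tool_pos': array([233.44069076, 552.52804204, 403.84683178]), 'tcp_rot': array([-1.79914179e+02, -5.09953681e-03,  1.57093124e+02]), 'ft_force': array([ 0.12002881,  0.48217766, -0.64474541]), 'wrist_torque': array([-0.04403262, -0.05544534,  0.00519378]), 'grip_force': 0.0, 'finger_gap': 85.24695127646486}
```

View pics/scene0.png

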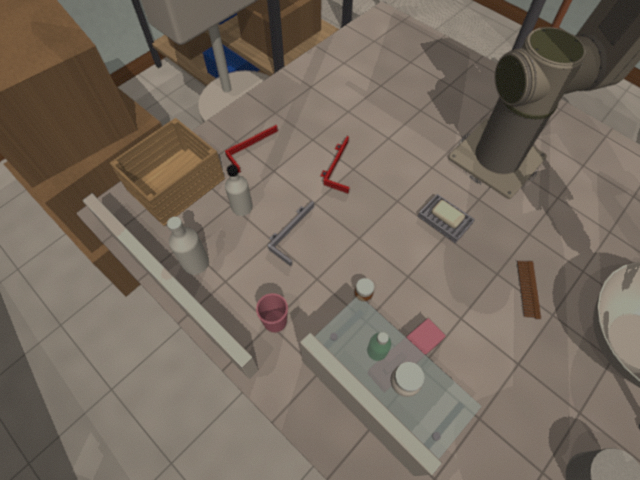

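View pics/side0.png

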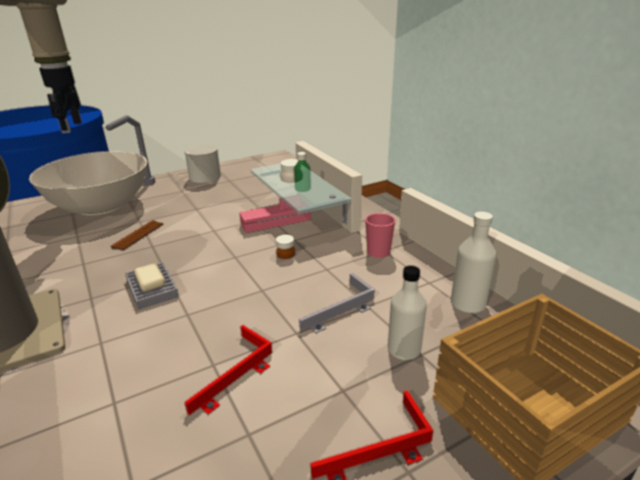

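The scene view shows the case's free end at about (426,337) and the ledge around (390,370). The steel rail's corner is at about (271,246), with its long strip running to (312,204) and its short strip to (291,262). The side view shows the case at (275,215) and the rail at (340,305). I'll enlarge these areas.

Run:
```python
from h import *
import pickle
D=pickle.load(open('d0.pkl','rb'))
for n,(x,y,w,h,k) in {'scene':(260,195,200,150,4),'side':(230,175,170,160,3.6)}.items():
    im=D[n]['img'][y:y+h,x:x+w,::-1]
    im=cv2.resize(im,None,fx=k,fy=k,interpolation=cv2.INTER_CUBIC)
    for i in range(0,w,20): cv2.putText(im,str(x+i),(int(i*k),10),0,.35,(255,255,0)); cv2.line(im,(int(i*k),0),(int(i*k),5),(0,255,255))
    for i in range(0,h,20): cv2.putText(im,str(y+i),(0,int(i*k)+4),0,.35,(255,255,0))
    cv2.imwrite(f'pics/c_{n}.png',im)
for n in ['scene','side']:
    s=D[n]; hsv=cv2.cvtColor(s['img'],cv2.COLOR_RGB2HSV)
    m=cv2.inRange(hsv,(165,90,60),(179,255,255))
    c=[c for c in cv2.findContours(m,0,2)[0] if cv2.contourArea(c)>60]
    for q in c: print(n,cv2.contourArea(q),cv2.approxPolyDP(q,2.,True).reshape(-1,2).tolist())
```

```text
scene 668.5 [[428, 319], [407, 336], [424, 353], [444, 336]]
scene 830.0 [[269, 294], [259, 301], [257, 312], [266, 327], [275, 331], [281, 329], [285, 323], [286, 304], [279, 295]]
side 949.0 [[370, 215], [366, 218], [368, 252], [374, 256], [388, 254], [394, 220], [384, 214]]
side 1097.0 [[309, 213], [294, 215], [295, 212], [280, 199], [278, 206], [240, 214], [244, 229], [250, 231], [309, 219]]
```

View pics/c_scene.png

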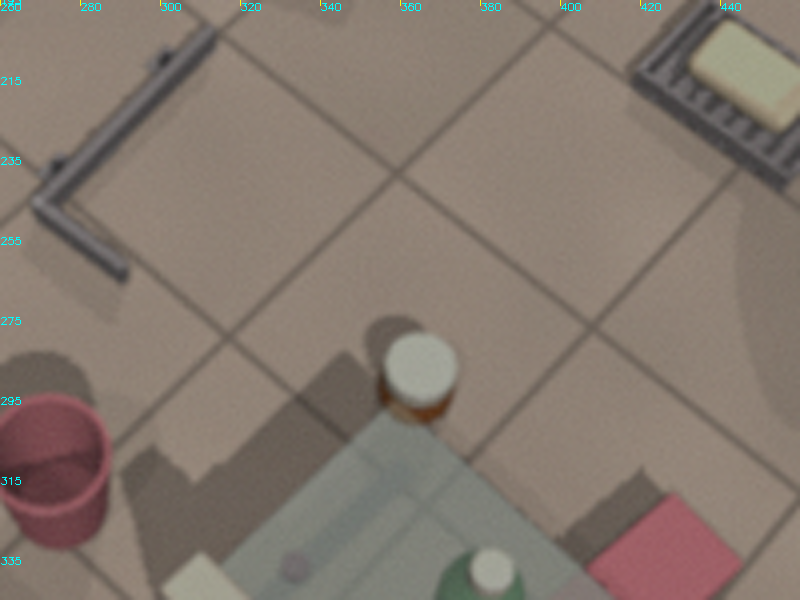

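View pics/c_side.png

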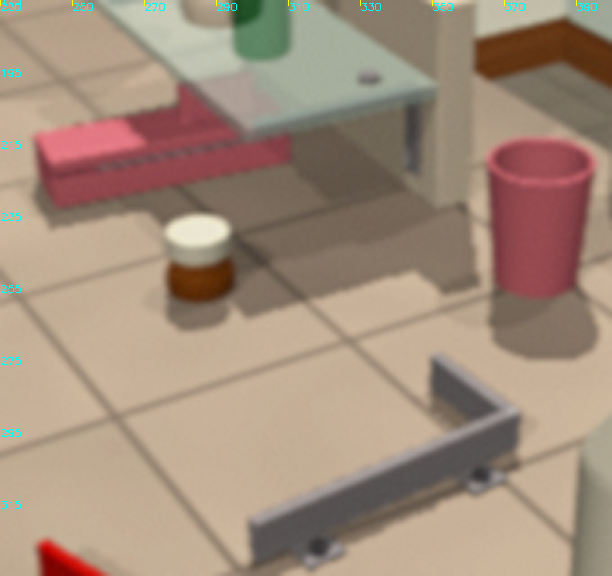

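The enlarged scene view shows the rail's outer top corner at about (268,246), the far end of the long strip at about (313,203) and the short strip's end at about (291,262). The case's visible lid runs (428,319), (444,336), (424,353). In the side view the case's near top corners are at about (240,212) and (260,207), and the rail's corner is at about (373,289).

Run:
```python
from h import *
import pickle
np.set_printoptions(precision=1,suppress=True)
D=pickle.load(open('d0.pkl','rb')); s=D['scene'];t=D['side']
c=lambda x,y:(260+x/4,195+y/4)
d=lambda x,y:(230+x/3.6,175+y/3.6)
print('case lid z40',onz(s,[(428,318.5),(445,336),(424,354),(407,336.5)],40))
print('case side lid',onz(t,[d(35,137),d(50,165),d(290,135)],40), onz(t,[d(60,208),d(290,162)],0))
print('rail scene z26: outer corner, longend l, longend r, short end',onz(s,[c(32,205),c(203,22),c(217,38),c(120,277),c(130,265), c(62,203)],26))
print('rail side z26: corner outer, long end, short end near/far',onz(t,[d(520,412),d(250,520),d(432,355),d(440,354)],26))
print('side z0 longend',onz(t,[d(253,562)],0))
print('shelf front edge scene z102',onz(s,[c(390,405),c(610,600),(478,407)],102), 'side',onz(t,[d(248,133),d(435,92),d(105,0)],102))
print('jar top z45',onz(s,[c(421,368)],45),onz(t,[d(199,238)],45))
print('shampoo',onz(t,[(411,272)],170),onz(s,[(233,171)],170),'tumbler',onz(t,[d(541,160)],90),onz(s,[(272,305)],90))
print('lotion',onz(s,[c(493,570)],202),'cream',onz(s,[(408,373)],152))
```

```text
case lid z40 [[568.  152.   40. ]
 [575.  206.1  40. ]
 [641.5 195.8  40. ]
 [635.7 142.7  40. ]]
case side lid [[570.3 192.3  40. ]
 [562.3 141.6  40. ]
 [736.   92.9  40. ]] [[568.4 147.5   0. ]
 [751.9 124.1   0. ]]
rail scene z26: outer corner, longend l, longend r, short end [[ 687.3 -264.5   26. ]
 [ 509.8 -282.8   26. ]
 [ 512.7 -266.8   26. ]
 [ 684.8 -187.1   26. ]
 [ 674.6 -188.5   26. ]
 [ 673.1 -251.6   26. ]]
rail side z26: corner outer, long end, short end near/far [[ 684.  -273.1   26. ]
 [ 505.9 -279.9   26. ]
 [ 673.6 -197.2   26. ]
 [ 678.4 -198.8   26. ]]
side z0 longend [[ 505.1 -282.6    0. ]]
shelf front edge scene z102 [[661.1   8.1 102. ]
 [665.  166.3 102. ]
 [675.7 341.5 102. ]] side [[652.2  -4.3 102. ]
 [794.1 -14.7 102. ]
 [669.8 277.2 102. ]]
jar top z45 [[609.8  -5.7  45. ]] [[603.2 -23.   45. ]]
shampoo [[ 636.9 -426.9  170. ]] [[ 646.8 -410.5  170. ]] tumbler [[ 807.8 -120.4   90. ]] [[ 804.3 -119.8   90. ]]
lotion [[727.4 119.9 202. ]] cream [[733.1 195.9 152. ]]
```

```bash
cat >> h.py <<'E'
from scipy.spatial.transform import Rotation as R
np.set_printoptions(precision=3,suppress=True)
def go(p,yaw=None,tcp=None):
    "tool-unit turn needed (to exactly down, yaw), then shift units in the turned frame"
    s=sense(); Rc=R.from_euler('xyz',s['tcp_rot'],degrees=True)
    Rt=Rc if yaw is None else R.from_euler('xyz',[180,0,yaw],degrees=True)
    w=(Rc.inv()*Rt).as_rotvec(degrees=True)/60
    d=Rt.inv().apply(np.array(p)-s['tool_pos'])/100
    print('t',round(s['time'],2),'pos',s['tool_pos'],'rot',s['tcp_rot'],'F',s['ft_force'],'gap',s['finger_gap'],s['grip_force'],'\nturn',w,'shift',d)
E
python3 -c "
from h import *
go([575,182,340],172)"
```

```text
t 0.15 pos [233.441 552.528 403.847] rot [-179.914   -0.005  157.093] F [ 0.12   0.482 -0.645] gap 85.24695127646486 0.0 
turn [-0.001 -0.    -0.248] shift [-3.898 -3.194  0.638]
```

```bash
python3 -m jog '0 0 0 0 0 -0.125 -1; 0 0 0 0 0 -0.125 -1; -0.4 -0.35 0 0 0 0 -1; -0.4 -0.35 0 0 0 0 -1; -0.4 -0.35 0 0 0 0 -1'; python3 -m jog '-0.4 -0.35 0 0 0 0 -1; -0.4 -0.35 0 0 0 0 -1; -0.4 -0.35 0 0 0 0 -1; -0.4 -0.35 0.1 0 0 0 -1; -0.4 -0.35 0.2 0 0 0 -1';  python3 -m jog '-0.4 -0.3 0.2 0 0 0 -1; -0.3 -0.1 0.1 0 0 0 -1; 0 0 0 0 0 0 -1; 0 0 0 0 0 0 -1'
python3 - <<'E'
from h import *
import pickle
go([575,182,340],172)
s=snapshot('wrist'); save(s,'w1'); pickle.dump(s,open('w1.pkl','wb'))
E
```

```text
time: 0.78
tool_pos: [338.6, 430.9, 404.3]
tcp_rot: [-180.0, -0.0, 172.1]
ft_force: [0.5, 0.3, 0.4]
finger_gap: 85.2
grip_force: 0.0
time: 1.4
tool_pos: [513.2, 230.0, 375.3]
tcp_rot: [179.9, 0.1, 172.1]
ft_force: [0.7, 0.8, 0.6]
finger_gap: 85.4
grip_force: 0.0
time: 1.9
tool_pos: [575.4, 182.4, 344.6]
tcp_rot: [180.0, -0.0, 172.1]
ft_force: [-0.6, -0.6, -0.3]
finger_gap: 85.3
grip_force: 0.0
t 1.9 pos [575.408 182.419 344.585] rot [179.996  -0.046 172.092] F [-0.56  -0.619 -0.251] gap 85.31427466669868 0.0 
turn [ 0.    -0.001  0.002] shift [ 0.003 -0.005  0.046]
```

View pics/w1.png

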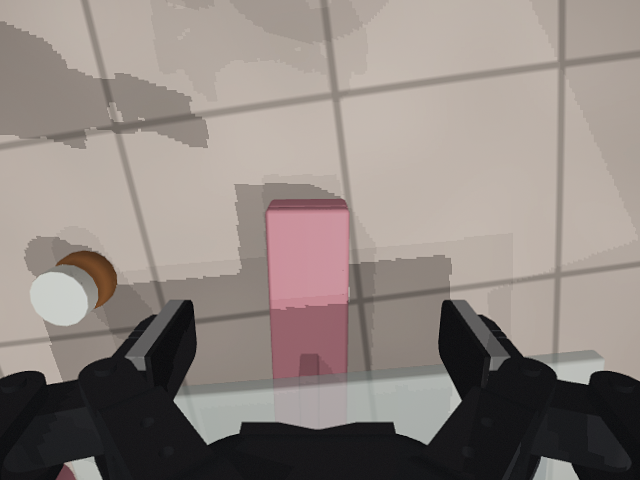

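The wrist view shows the case's free end at pixels (267,209) to (348,209), and its edges run down to (273,380) and (347,380). The ledge's front edge runs (205,387) to (595,352), and the jar's lid is centred at (63,295).

Run:
```python
from h import *
import pickle
s=pickle.load(open('w1.pkl','rb'))
P=onz(s,[(267,209),(348,209),(273,370),(347.5,370)],40); print(P)
print('yaw',np.degrees(np.arctan2((P[2:]-P[:2])[:,1],(P[2:]-P[:2])[:,0])), 'width',np.linalg.norm(P[0]-P[1]))
print('shelf',onz(s,[(205,387),(595,352)],102),'jar',onz(s,[(63,295)],45))
E=(P[0]+P[1])/2
y=172; ax=np.array([np.cos(np.radians(y-180)),np.sin(np.radians(y-180)),0])
T=E+ax*26; T[2]=155+25; print(E,T); go(T)
```

```text
[[563.232 149.147  40.   ]
 [570.798 203.412  40.   ]
 [687.82  132.009  40.   ]
 [695.624 188.323  40.   ]]
yaw [-7.833 -6.893] width 54.78939553716331
shelf [[652.9   102.968 102.   ]
 [662.059 335.455 102.   ]] jar [[603.885  -5.92   45.   ]]
[567.015 176.28   40.   ] [592.762 172.661 180.   ]
t 1.95 pos [575.246 182.772 345.021] rot [179.983  -0.005 172.135] F [0.982 0.058 0.836] gap 85.36584711731648 0.0 
turn [0. 0. 0.] shift [-0.188 -0.077  1.65 ]
```

```bash
python3 -m jog '-0.1 -0.04 0.3 0 0 0 -1; -0.09 -0.04 0.4 0 0 0 -1; 0 0 0.4 0 0 0 -1; 0 0 0.3 0 0 0 -1; 0 0 0.2 0 0 0 -1' 60; python3 -m jog '0 0 0.05 0 0 0 -1; 0 0 0 0 0 0 0.3; 0 0 0 0 0 0 1; 0 0 0 0 0 0 1; 0 0 0 0 0 0 1' 60; python3 -m jog '0 0 0 0 0 0 1; 0 0 0 0 0 0 1; 0 0 0 0 0 0 1' 60
```

```text
time: 2.58
tool_pos: [592.5, 172.5, 183.7]
tcp_rot: [-180.0, -0.1, 172.2]
ft_force: [-0.1, 0.2, -0.5]
finger_gap: 85.1
grip_force: 0.0
time: 3.2
tool_pos: [594.5, 171.8, 181.8]
tcp_rot: [179.9, 0.2, 172.1]
ft_force: [-0.4, 1.2, 6.7]
finger_gap: 56.9
grip_force: 65.4
time: 3.58
tool_pos: [594.5, 171.8, 181.8]
tcp_rot: [179.9, 0.2, 172.1]
ft_force: [-0.3, 0.4, 6.2]
finger_gap: 57.3
grip_force: 65.4
```

```bash
python3 -m jog '0.05 0 -0.01 0 0 0 1; 0.15 0 0 0 0 0 1; 0.2 0 0 0 0 0 1; 0.2 0 0 0 0 0 1; 0.2 0 0 0 0 0 1'; python3 -m jog '0.2 0 0 0 0 0 1; 0.2 0 0 0 0 0 1; 0.15 0 0 0 0 0 1; 0.05 0 0 0 0 0 1; 0 0 0 0 0 0 1'
python3 - <<'E'
from h import *
s=snapshot('side'); save(s,'s2'); s=snapshot('wrist')
im=s['img'][:,:,::-1]; t=cv2.imread('pics/s2.png')[100:340,180:420]
cv2.imwrite('pics/m2.png',np.hstack([cv2.resize(im,(480,360)),cv2.resize(t,(320,320))[:, :].__class__(0) if 0 else cv2.copyMakeBorder(cv2.resize(t,(320,320)),0,40,0,0,0)]))
E
```

```text
time: 4.2
tool_pos: [514.4, 182.6, 181.8]
tcp_rot: [180.0, 0.2, 172.1]
ft_force: [2.8, -0.7, 1.9]
finger_gap: 56.9
grip_force: 65.0
time: 4.82
tool_pos: [454.9, 191.1, 181.7]
tcp_rot: [180.0, 0.0, 172.1]
ft_force: [-2.3, -0.4, 12.1]
finger_gap: 57.0
grip_force: 66.1
```

View pics/m2.png

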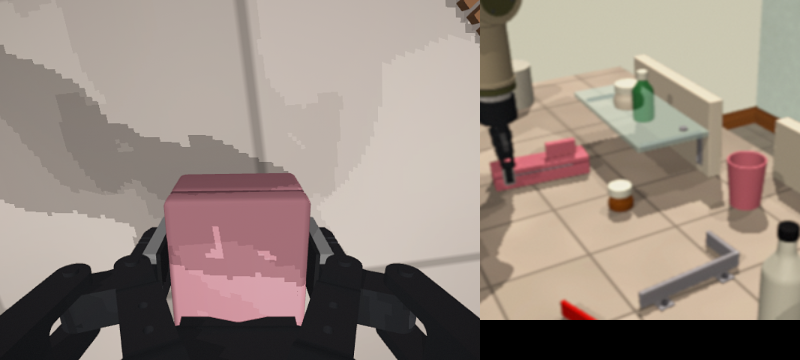

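The case is fully drawn out: in the side crop its bar and bar end stand clear in front of the ledge, with the jar untouched. Next I let go, rise and look at it from above.

```bash
python3 -m jog '0 0 0 0 0 0 0; 0 0 0 0 0 0 -1; 0 0 0 0 0 0 -1; 0 0 0 0 0 0 -1; 0 0 -0.1 0 0 0 -1'; python3 -m jog '0 0 -0.4 0 0 0 -1; 0 0 -0.5 0 0 0 -1; -0.2 0 -0.5 0 0 0 -1; -0.2 0 -0.3 0 0 0 -1; 0 0 0 0 0 0 -1'
python3 - <<'E'
from h import *
import pickle
s=snapshot('wrist'); save(s,'w3'); pickle.dump(s,open('w3.pkl','wb')); go([566,176.5,217])
E
```

```text
time: 5.55
tool_pos: [454.1, 190.6, 190.0]
tcp_rot: [-179.9, -0.1, 172.1]
ft_force: [-0.2, -0.1, -0.3]
finger_gap: 85.2
grip_force: 0.0
time: 6.18
tool_pos: [496.2, 185.3, 365.0]
tcp_rot: [179.9, 0.4, 172.1]
ft_force: [-0.2, 0.3, -0.6]
finger_gap: 85.2
grip_force: 0.0
t 6.22 pos [495.048 185.258 362.414] rot [179.933   0.15  172.062] F [ 0.296 -0.236  0.245] gap 85.31006148254345 0.0 
turn [0. 0. 0.] shift [-0.711  0.01   1.456]
```

View pics/w3.png

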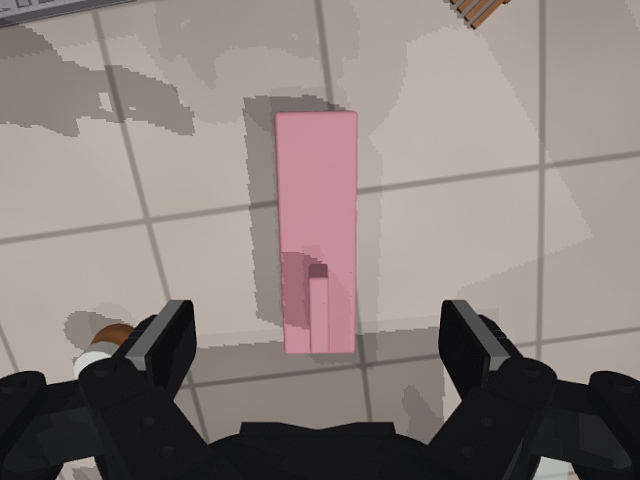

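The wrist view shows the whole case. Its lid corners are at (276,112), (357,112), (286,353) and (355,353), and the bar top's near end is at (310–328,278).

Run:
```python
from h import *
import pickle
s=pickle.load(open('w3.pkl','rb'))
P=onz(s,[(276,112),(357,112),(286,353),(355,353)],40); B=onz(s,[(310,278),(328,278)],70).mean(0)
A=(P[0]+P[1])/2; C=(P[2]+P[3])/2; u=(C-A)/np.linalg.norm(C-A)
print(P,B,'len',np.linalg.norm(C-A),'yaw',np.degrees(np.arctan2(u[1],u[0])))
print('bar ctr from bar end',B+30*u,'from A',A+140*u)
T=A+140*u; T[2]=155+62; go(T)
```

```text
[[424.646 167.114  40.   ]
 [432.319 221.822  40.   ]
 [610.804 143.858  40.   ]
 [618.65  199.257  40.   ]] [537.015 180.917  70.   ] len 187.6484996066872 yaw -7.013023716069369
bar ctr from bar end [566.791 177.255  70.   ] from A [567.435 177.375  40.   ]
t 6.22 pos [495.048 185.258 362.414] rot [179.933   0.15  172.062] F [ 0.296 -0.236  0.245] gap 85.31006148254345 0.0 
turn [0. 0. 0.] shift [-0.724  0.02   1.456]
```

```bash
python3 -m jog '-0.3 0.01 0.2 0 0 -0.01 -1; -0.3 0.01 0.4 0 0 0 -1; -0.05 0 0.4 0 0 0 -1; 0 0 0.3 0 0 0 -1; 0 0 0.15 0 0 0 -1' 80; python3 -m jog '0 0 0 0 0 0 -1; 0 0 0 0 0 0 0.5; 0 0 0 0 0 0 1; 0 0 0 0 0 0 1; 0 0 0 0 0 0 1' 80; python3 -m jog '0 0 0 0 0 0 1; 0 0 0 0 0 0 1; 0 0 0 0 0 0 1; 0 0 -0.1 0 0 0 1; 0 0 -0.2 0 0 0 1'
```

```text
time: 6.85
tool_pos: [557.0, 178.4, 211.9]
tcp_rot: [-179.9, -0.3, 172.7]
ft_force: [0.2, -0.2, -0.3]
finger_gap: 85.2
grip_force: 0.0
time: 7.48
tool_pos: [559.4, 178.7, 216.2]
tcp_rot: [180.0, 0.0, 172.7]
ft_force: [-1.5, 0.9, 9.2]
finger_gap: 12.8
grip_force: 68.1
time: 8.1
tool_pos: [558.4, 178.6, 245.1]
tcp_rot: [-179.9, -0.2, 172.7]
ft_force: [0.8, 0.2, -2.6]
finger_gap: 12.8
grip_force: 78.1
```

```bash
python3 -m jog '0 0 -0.3 0 0 0 1; 0 0 -0.4 0 0 0 1; 0 0 -0.35 0 0 -0.1 1; 0 0 0 0 0 -0.09 1; 0 0 0 0 0 0 1';python3 -c "
from h import *
go([620,-90,350],184)"
```

```text
time: 8.72
tool_pos: [559.2, 178.8, 352.3]
tcp_rot: [180.0, 0.1, -175.9]
ft_force: [0.5, -0.0, -3.1]
finger_gap: 12.7
grip_force: 78.2
t 8.72 pos [559.22  178.763 352.327] rot [ 179.982    0.105 -175.937] F [ 0.512 -0.042 -3.118] gap 12.693882578617968 78.23155403137207 
turn [0.    0.002 0.001] shift [-0.419 -2.723  0.023]
```

```bash
python3 -m jog '0 -0.3 0 0 0 0 1; -0.06 -0.4 0 0 0 0 1; -0.08 -0.4 0 0 0 0 1; -0.08 -0.4 0 0 0 0 1; -0.1 -0.4 0 0 0 0 1';python3 -m jog '-0.1 -0.4 0 0 0 0 1; 0 -0.3 0 0 0 0 1; 0 -0.12 0 0 0 0 1; 0 0 0 0 0 0 1; 0 0 0 0 0 0 1'
python3 - <<'E'
from h import *
import pickle
s=snapshot('wrist'); save(s,'w4'); pickle.dump(s,open('w4.pkl','wb')); go([587,-206,350],184)
E
```

```text
time: 9.35
tool_pos: [604.5, -9.7, 350.3]
tcp_rot: [180.0, -0.1, -176.1]
ft_force: [0.7, 0.4, -3.1]
finger_gap: 12.6
grip_force: 78.3
time: 9.98
tool_pos: [620.4, -88.5, 350.6]
tcp_rot: [180.0, -0.0, -175.9]
ft_force: [0.5, 0.7, -1.7]
finger_gap: 12.7
grip_force: 78.4
t 10.03 pos [620.381 -88.344 350.623] rot [ 179.973   -0.016 -175.859] F [ 0.011 -0.283 -2.467] gap 12.31869449913885 78.41233849525452 
turn [ 0.    -0.     0.002] shift [ 0.415 -1.15   0.006]
```

View pics/w4.png

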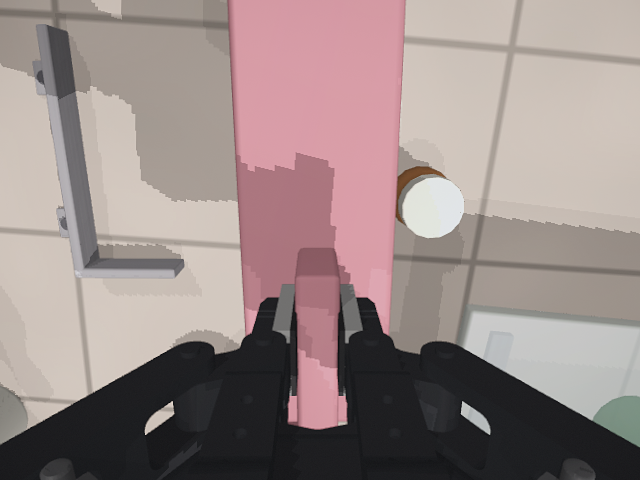

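The wrist view shows the held case and the steel rail. The long strip runs from about (45,27) to (80,270) and the short strip from (80,270) to (182,265). The jar is at (430,205). I'll read the strip edges from intensity profiles.

Run:
```python
from h import *
import pickle
s=pickle.load(open('w4.pkl','rb')); g=cv2.cvtColor(s['img'],cv2.COLOR_RGB2GRAY)
for r in (90,130,185,210,240): print('row',r,'from col 40:',*g[r,40:105])
for c in (110,130,150,165): print('col',c,'from row 248:',*g[248:284,c])
```

```text
row 90 from col 40: 167 167 168 168 166 141 129 133 132 131 131 130 130 130 123 110 88 72 72 73 74 73 75 76 75 73 74 75 72 73 74 74 72 71 70 93 128 138 136 137 139 139 139 139 140 140 138 139 138 144 187 187 197 196 196 197 187 159 162 163 159 152 153 154 154
row 130 from col 40: 196 196 196 197 197 197 197 197 197 199 202 139 167 175 175 175 175 173 174 174 171 159 128 105 107 108 107 108 110 108 107 108 109 107 106 106 107 107 105 103 115 161 190 187 187 187 187 187 187 187 187 187 187 187 187 187 187 196 198 197 197 197 197 197 198
row 185 from col 40: 198 198 198 198 198 198 198 198 198 198 199 198 198 198 198 199 198 199 199 202 158 176 176 177 177 179 180 179 178 170 151 114 111 111 110 110 111 111 110 110 110 110 108 107 110 110 109 106 109 196 192 190 190 190 190 190 190 190 190 190 190 190 190 195 202
row 210 from col 40: 199 198 199 198 198 198 199 198 199 199 198 199 199 199 199 201 168 166 170 172 173 174 173 169 135 174 176 175 178 179 180 181 177 171 149 117 109 109 111 111 112 112 111 112 112 112 109 107 110 109 107 110 143 194 191 190 190 190 190 190 190 190 190 190 1
[... 245 characters left out ...]
09 117 154 184 181 180 179 178 177 175
col 110 from row 248: 134 134 133 134 134 134 134 134 135 129 106 100 101 101 103 103 102 103 102 99 120 150 169 179 181 182 181 180 181 173 182 192 191 192 192 192
col 130 from row 248: 151 151 151 150 150 150 150 150 151 148 130 99 101 101 102 103 103 103 102 100 115 144 166 178 180 181 180 180 180 174 181 194 192 193 192 192
col 150 from row 248: 152 152 151 151 151 151 152 151 152 150 132 100 102 102 103 103 102 102 102 101 110 139 164 176 179 181 181 179 179 174 180 194 193 193 193 192
col 165 from row 248: 149 151 151 151 151 151 152 152 152 150 133 100 102 101 103 104 103 102 102 101 109 137 163 176 179 180 180 180 179 172 173 195 193 193 193 193
```

Run:
```python
from h import *
import pickle
s=pickle.load(open('w4.pkl','rb'))
def line(P): 
    c=P.mean(0); v=np.linalg.svd(P-c)[2][0]; return c[:2],v[:2]
for z,L,S in [(0,[(75.3,90),(80.7,130),(89,185),(92.3,210),(96.7,240)],[(110,257.8),(130,258.2),(150,258.3),(165,258.4)]),
              (26,[(55.3,90),(61.7,130),(70.3,185),(74.3,210),(78.8,240)],[(110,268.8),(130,269.1),(150,269.3),(165,269.4)])]:
    c,v=line(onz(s,L,z)); d,w=line(onz(s,S,z))
    k=np.linalg.solve(np.c_[v,-w],d-c); print(z,'corner',c+k[0]*v,'yaw long',np.degrees(np.arctan(v[1]/v[0])),'short',np.degrees(np.arctan(-w[0]/w[1])))
# held case: lid edges at height h
h=sense()['tool_pos'][2]-217+40
P=onz(s,[(229,5),(404,5),(242,250),(394,250)],h); print(h,P,np.degrees(np.arctan2((P[2:]-P[:2])[:,1],(P[2:]-P[:2])[:,0])))
B=onz(s,[(298,252),(338,252)],h+30); print('bar',B)
```

```text
0 corner [ 677.068 -265.057] yaw long 3.9132945899240617 short 3.5672077108512394
26 corner [ 676.49  -264.065] yaw long 4.028917582791658 short 3.5802829661625415
173.62296740748286 [[ 519.23  -124.581  173.623]
 [ 515.255  -68.809  173.623]
 [ 601.419 -118.45   173.623]
 [ 597.403  -62.157  173.623]] [4.266 4.629]
bar [[590.428 -96.931 203.623]
 [589.588 -85.161 203.623]]
```

```bash
python3 -c "
from h import *
go([601,-225.5,221],183.8)"
```

```text
t 10.03 pos [620.381 -88.344 350.623] rot [ 179.973   -0.016 -175.859] F [ 0.011 -0.283 -2.467] gap 12.31869449913885 78.41233849525452 
turn [ 0.    -0.     0.006] shift [ 0.284 -1.356  1.296]
```

```bash
python3 -m jog '0.08 -0.3 0 0 0 0.006 1; 0.1 -0.4 0 0 0 0 1; 0.1 -0.4 0 0 0 0 1; 0 -0.25 0.1 0 0 0 1; 0 0 0.3 0 0 0 1';python3 -m jog '0 0 0.3 0 0 0 1; 0 0 0.3 0 0 0 1; 0 0 0.2 0 0 0 1; 0 0 0.08 0 0 0 1; 0 0 0 0 0 0 1'; python3 -c "
from h import *
go([601,-225.5,217],183.8)"
```

```text
time: 10.65
tool_pos: [602.5, -227.7, 312.2]
tcp_rot: [-179.9, 0.2, -176.4]
ft_force: [-0.6, 0.1, -2.6]
finger_gap: 12.5
grip_force: 78.6
time: 11.28
tool_pos: [601.7, -225.9, 222.6]
tcp_rot: [180.0, -0.0, -176.2]
ft_force: [-0.3, 0.1, -2.1]
finger_gap: 13.0
grip_force: 78.5
t 11.28 pos [ 601.687 -225.922  222.579] rot [ 179.989   -0.016 -176.249] F [-0.324  0.127 -2.061] gap 12.991405551586084 78.54153513908386 
turn [ 0.    -0.    -0.001] shift [0.007 0.005 0.056]
```

```bash
python3 -m jog '0 0 0.03 0 0 0 1; 0 0 0.02 0 0 0 1; 0 0 0 0 0 0 1'; python3 -m jog '0 -0.05 0 0 0 0 1; 0 -0.05 0 0 0 0 1; 0 0 0 0 0 0 1'
```

```text
time: 11.65
tool_pos: [601.6, -226.2, 218.0]
tcp_rot: [-180.0, 0.0, -176.3]
ft_force: [0.4, 0.7, -1.5]
finger_gap: 12.6
grip_force: 78.6
time: 12.02
tool_pos: [602.2, -236.8, 217.8]
tcp_rot: [-180.0, 0.0, -176.3]
ft_force: [-0.3, 0.0, -2.1]
finger_gap: 12.8
grip_force: 78.7
```

```bash
for i in 1; do python3 -m jog '0 -0.03 0 0 0 0 1; 0 0 0 0 0 0 1'; python3 -m jog '0 -0.02 0 0 0 0 1; 0 0 0 0 0 0 1'; done
```

```text
time: 12.28
tool_pos: [602.3, -239.3, 217.6]
tcp_rot: [180.0, -0.0, -176.3]
ft_force: [0.4, -0.5, -3.2]
finger_gap: 12.7
grip_force: 78.6
time: 12.52
tool_pos: [602.5, -240.1, 217.7]
tcp_rot: [179.9, -0.0, -176.2]
ft_force: [-0.5, 6.2, 0.9]
finger_gap: 12.9
grip_force: 79.2
```

```bash
python3 -m jog '-0.05 0 0 0 0 0 1; -0.05 0 0 0 0 0 1; 0 0 0 0 0 0 1'; python3 -m jog '-0.03 0 0 0 0 0 1; 0 0 0 0 0 0 1';python3 -m jog '-0.02 0 0 0 0 0 1; 0 0 0 0 0 0 1'
```

```text
time: 12.9
tool_pos: [612.3, -239.5, 216.9]
tcp_rot: [179.9, -0.1, -176.2]
ft_force: [0.6, 5.3, -3.6]
finger_gap: 12.5
grip_force: 78.4
time: 13.15
tool_pos: [614.9, -239.3, 216.7]
tcp_rot: [179.9, -0.1, -176.2]
ft_force: [-2.9, 4.6, -3.9]
finger_gap: 12.7
grip_force: 78.5
time: 13.4
tool_pos: [616.8, -239.2, 216.7]
tcp_rot: [179.9, -0.1, -176.2]
ft_force: [-3.2, 4.6, -3.1]
finger_gap: 12.4
grip_force: 78.6
```

```bash
python3 -m jog '-0.02 0 0 0 0 0 1; 0 0 0 0 0 0 1'; python3 -m jog '-0.02 0 0 0 0 0 1; 0 0 0 0 0 0 1'; python3 -m jog '0 0 0.02 0 0 0 1; 0 0 0 0 0 0 1'
```

```text
time: 13.65
tool_pos: [618.5, -239.2, 216.7]
tcp_rot: [179.9, -0.2, -176.2]
ft_force: [-5.4, 5.8, -1.2]
finger_gap: 12.6
grip_force: 78.7
time: 13.9
tool_pos: [619.2, -239.2, 216.7]
tcp_rot: [179.8, -0.4, -176.3]
ft_force: [-17.5, 6.6, 6.8]
finger_gap: 12.6
grip_force: 80.0
time: 14.15
tool_pos: [619.2, -239.2, 216.6]
tcp_rot: [179.8, -0.4, -176.3]
ft_force: [-24.2, 9.9, 19.5]
finger_gap: 12.9
grip_force: 81.8
```

```bash
python3 -m jog '0 -0.02 -0.01 0 0 0 1; 0 0 0 0 0 0 1'; python3 -m jog '0 0 0 0 0 0 0.5; 0 0 0 0 0 0 0; 0 0 0 0 0 0 -1; 0 0 0 0 0 0 -1; 0 0 0 0 0 0 -1'; python3 -m jog '0 0 -0.2 0 0 0 -1; 0 0 -0.4 0 0 0 -1; 0 0.2 -0.4 0 0 0 -1; 0 0.4 -0.3 0 0 0 -1; 0 0.4 0 0 0 0 -1'; python3 -m jog '0 0.4 0 0 0 0 -1; 0 0.2 0 0 0 0 -1; 0 0 0 0 0 0 -1'
python3 - <<'E'
from h import *
import pickle
s=snapshot('wrist'); save(s,'w5'); pickle.dump(s,open('w5.pkl','wb'))
E
```

```text
time: 14.4
tool_pos: [619.3, -239.8, 216.6]
tcp_rot: [179.6, -0.5, -176.2]
ft_force: [-22.0, 14.9, 16.7]
finger_gap: 12.6
grip_force: 81.5
time: 15.02
tool_pos: [621.6, -242.0, 216.7]
tcp_rot: [-180.0, 0.0, -176.3]
ft_force: [-0.9, -0.8, 0.6]
finger_gap: 85.0
grip_force: 0.0
time: 15.65
tool_pos: [616.1, -141.7, 352.9]
tcp_rot: [-179.8, 0.5, -176.3]
ft_force: [-0.0, 0.4, 0.6]
finger_gap: 85.1
grip_force: 0.0
time: 16.02
tool_pos: [611.3, -81.3, 347.7]
tcp_rot: [-180.0, 0.1, -176.2]
ft_force: [0.3, 0.1, 0.6]
finger_gap: 85.7
grip_force: 0.0
```

View pics/w5.png

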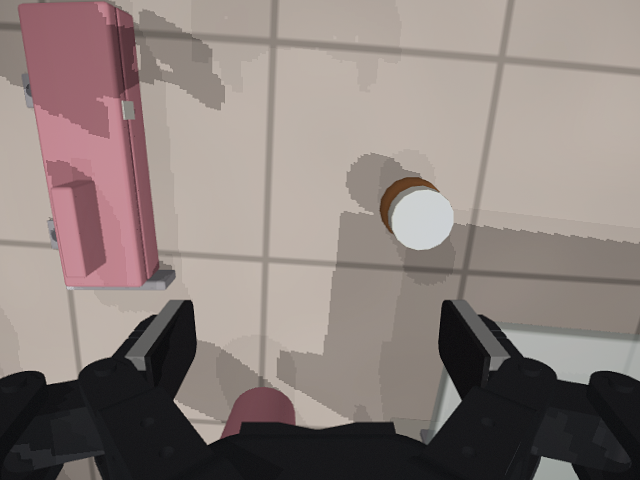

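The wrist view shows the case seated in the corner, with its lid from (20,5) to (157,285), the short strip along its bar end at row 285, and the jar in place. I'll check the squareness in numbers with the bottom edge of its free side and its -x end.

Run:
```python
from h import *
import pickle
s=pickle.load(open('w5.pkl','rb')); hsv=cv2.cvtColor(s['img'],cv2.COLOR_RGB2HSV)
m=cv2.inRange(hsv,(160,60,40),(179,255,255))
L=[]
for r in (70,90,130,170,200,230,260):
    x=np.flatnonzero(m[r,:220]); L.append((x.max()+.5,r))
P=onz(s,L,0)
a=np.radians(3.8); u=np.array([np.cos(a),np.sin(a)]); n=np.array([-u[1],u[0]]); c=np.array([677,-264.5])
print(L); print('along/normal in rail frame\n',np.c_[(P[:,:2]-c)@u,(P[:,:2]-c)@n])
K=[(40,0),(60,0),(80,0),(100,0)]
E=[]
for x in (75,95,115,135,145): E.append((x+.5,np.flatnonzero(m[:330,x]).max()+.5))
Q=onz(s,E,40); print(E); print('bar-end lid edge\n',np.c_[(Q[:,:2]-c)@u,(Q[:,:2]-c)@n])
g=cv2.cvtColor(s['img'],cv2.COLOR_RGB2GRAY)
for x in (80,110,140,150): print(x,g[274:294,x])
```

```text
[(np.float64(137.5), 70), (np.float64(139.5), 90), (np.float64(143.5), 130), (np.float64(147.5), 170), (np.float64(150.5), 200), (np.float64(154.5), 230), (np.float64(158.5), 260)]
along/normal in rail frame
 [[-153.565   56.363]
 [-139.767   56.326]
 [-111.23    56.186]
 [ -81.309   55.957]
 [ -57.86    55.723]
 [ -33.462   56.239]
 [  -8.029   56.729]]
[(75.5, np.float64(285.5)), (95.5, np.float64(286.5)), (115.5, np.float64(286.5)), (135.5, np.float64(286.5)), (145.5, np.float64(281.5))]
bar-end lid edge
 [[-2.598  9.429]
 [-1.897 24.264]
 [-1.981 39.145]
 [-2.057 53.948]
 [-6.019 61.791]]
80 [159 160 152 149 156 158 157 157 157 154 157 148 144 154 161 152 177 181
 180 180]
110 [150 150 150 150 149 150 150 150 150 150 151 145 143 146 149 147 164 171
 170 171]
140 [128 130 132 134 137 140 142 145 147 148 147 143 147 149 148 146 161 172
 171 171]
150 [100 100  97  84  71  71  81 106 132 145 148 149 149 146 145 145 160 173
 172 171]
```

```bash
python3 -c "
from bench import *
print(hand_in())"
```

```text
the job is handed in; nothing more can be done
None
```

I drew the case clear of the ledge, set it down and let go, then re-gripped it by the bar and pushed it into the corner rail until it touched both strips. I let go with it lying flat and handed the job in at about 16 s; the last wrist picture shows it square and flush to within about 2 mm and the jar in place, but I did not look again at the other bystanders.

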